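# Lock the examination lamp's swing arm with its thumbscrew

### The arm

A 7-joint arm with a two-finger parallel gripper is mounted at the origin on the work surface. World frame = base frame: x ahead of the robot, y to its left, z up, the work surface at z = 0. Lengths are in m, angles in rad, forces in N, time in s.
With the tool pointing down it reaches from about 0.425 to 0.925 m from the base axis. Payload 6.8 kg.
Tool frame: the origin (TCP) lies midway between the tips of the shut fingers; the grasp point (between the pads) lies r.grip_point_offset behind it (r.grip_point_offset is the distance from the TCP to the grasp point, in m); z points along the fingers, y is the direction in which the jaws open and shut (so a half turn about z gives the same grasp; the last joint's range is limited). The gripper opens to 85 mm and grips with 20 to 120 N. Pads are 22 mm wide; open, the fingers measure 114 mm over their backs; the gripper's body (76 mm by 85 mm) begins 54 mm behind the grasp point. The pads swing forward as they close: fully open they stand 13 mm farther back than shut.
Start: joints at [-1.456, 0.477, 0.022, 1.555, -0.011, 1.109, -0.083], TCP at [0.149, 0.658, 0.231] pointing down, gripper open.
Joint ranges: [-2.96, 2.96], [-0.34, 2.1], [-1.41, 1.46], [0.24, 2.44], [-1.37, 4.51], [0.17, 1.92], [-2.96, 2.96]. Speed limits (rad/s): [2.39, 2.39, 3.14, 3.14, 3.14, 3.14, 3.14].

### API

Orientations are given as a rotation vector (axis times angle).
In Python, from bench import r gives the robot as it stands. The module is installed in compiled form; this text tells all that it offers.
- The arm moves only by the tool play_rows, never from a script. Its argument "deltas" is a list of rows, each a list of 3 entries, a list of its own where there are three numbers: the finger opening in mm, from 0 to 85.4, then the shift along the tool's x, y, z in mm, then the turn, a rotation vector about the tool's x, y, z in rad. A call has 1 to 8 rows; each row is the pose to reach, as a shift and turn from the pose measured when the call began, along the tool's axes at that moment; what a row does not reach only later rows make up. A row lasts 1/8 s, in which the tool goes at most 62.5 mm and 10.7 degrees, less where a joint would pass 70% of its speed; a pose out of reach is approached as far as the arm can. A call with a gripper value outside its range is refused whole. The fingers move at their own pace and stop on an object; "squeeze" is the grip in N (left out, the last holds). Time passes only in rows, so rows that repeat a pose let the fingers close. It gives the time, the measured TCP pose, the force and the opening at its end, in the units of the state.
- r.get_obs(): the state, without advancing time (a new reading comes with each control period).
- r.grab_frame(name): name is "scene" or "top" or "wrist"; returns (picture, depth): 384x512x3 uint8, red, green, blue; 384x512 float32, m along the optical axis (not along the pixel's ray), 0 where there is no reading.
- r.camera_model(name): a dict with "mtx" (3x3 intrinsics, pixels), "rvec" (rotation vector, rad) and "tvec" (3), from world to camera coordinates, as OpenCV has them; the wrist camera has in their place "T_tool_cam" (4x4, takes a point from camera to tool coordinates, whose origin is the TCP and whose axes are the flange's). Camera axes: x right, y down, z forward; pixel columns grow to the right and rows downward; lengths in m; the calibration is good to about 2 mm. A picture is of the moment at which its call begins: read the wrist's pose just before it. camera_model takes no time and is no camera call.
- r.hand_in(): hands the job in, once; it reports no verdict.
The state is a dict: "clock": time; "joints": joint angles; "qvel": joint speeds; "tau": joint torques, N m; "tcp_pos": TCP position; "orientation": TCP orientation; "contact_force": force on the tool from outside, world axes, zero at the start; "moment": the same for the moment, N m; "grip_width": finger opening in m.
Only numpy, scipy, OpenCV 4.12 (cv2) and the standard library are available. Lean on these libraries where they do the work, as an engineer would, in place of code of your own. Each camera call takes 0.05 s, during which the arm holds its last target. There are 200 camera calls.

### The job

Lock the lamp on this dressing trolley for transport: take the wing-headed thumbscrew from its white stand, put it through the slot in the ear of the lamp's swing arm, and swing the arm round until that slot lies over the slot in the index plate below, so that the screw goes down through both. Press it down against its sprung washer and give it a quarter turn clockwise, so that it stays locked, then let go. Do all this gently, feeling for the slot and never forcing the screw, and leave the other things on the trolley where they are.

Things in the scene. Friction and masses are not known exactly. Their poses are not given: they have to be found in the camera images.
- screw: Steel thumbscrew, 60 g, upright at first in a stand slot. Origin: on its axis, underside of the head's flange; z up, x along wings and lug. Flange 20 mm across, 3 mm thick; neck 14 (x) by 8 mm (y) to z = 12; wings 34 (x) by 8 mm (y), z = 12 to 36, to be gripped across y. Sprung washer under the flange, 22 mm across: underside at z = -11, can be squeezed up to z = -3, 1.2 N per mm.
- screw_tip (a point): The screw's lower tip, on its axis 35 mm below screw, same axes. The shank is 8 mm thick; above the tip a cone widens from 5 to 8 mm over 5 mm, then comes the lug, 16 (x) by 8 mm (y) and 6 mm thick (its top 24 mm below screw). Resting on the index plate, the tip puts screw 26 mm above the ear's top.
- ear_hole (a point): Centre of the slot through the lamp arm's ear, on the ear's top face, 69 mm above the trolley top; moves with the arm. z up; x runs along the slot towards the pivot, 75 mm away. Slot 18 (x) by 10 mm (y). The ear is a flat white tongue 34 mm wide, 8 mm thick, ending 16 mm beyond the slot's centre.
- lamp_arm (a joint): Swing arm's angle about the mount's pivot, rad, growing anticlockwise from above; range -0.8 to 0.4. Light friction (0.12 N m, 1.6 N at the slot); it stays where left. The ear's slot lies over the index plate's slot at an angle between -0.22 and 0.22, different each time and not measured: see that slot before the ear covers it, or feel for it with the screw.
- mount: Lamp mount fixed to the trolley: foot 110 mm square, column, index plate, swing arm. Origin: pivot axis, at the trolley top; at arm angle 0 the ear points along -x. Index plate: a steel fan reaching 102 mm from the pivot, top 60, underside 52 mm up, 1 mm below the ear; its angle is not measured. Its one slot, 18 mm radially by 10 mm, is 75 mm from the pivot. The lamp's bar runs 210 mm out at +y.
- pivot (a point): Top of the arm's pivot cap, 24 mm across, 77 mm above the trolley top. How the screw locks: lug along both slots, it sinks till its washer meets the ear (screw 11 mm above the ear's top). Pressed to 4 to 6 mm (6 to 8 N) the lug is below the plate and turns, only clockwise from above, to a stop just past 90 degrees. Let go, it springs up to 7 mm and holds.
- stand: White plastic block fixed to the trolley, 44 mm (x) by 156 mm (y), 40 mm high, with three slots 50 mm apart along its y that hold the screws upright, lugs along its y. Origin: centre of its underside.
- knob1: Another screw with a round knob head 24 mm across, in the stand; not for this lamp, leave it. Origin at the underside of its head.
- knob2: Another such round-knob screw in the stand; leave it. Origin at the underside of its head.
- cup: Steel cup, 68 mm across, 75 mm high; leave it. Origin: centre of its underside.
- bottle: White plastic bottle, 48 mm across, 110 mm high; leave it. Origin: centre of its underside.
There are look-alikes about, which are no part of the job. Leave any green look-alike of the screw alone.

How it is judged:
By the outcome, as a careful person would: the job done as asked, in the order asked, and still so for the second after the job is handed in, with the robot touching nothing.
It also fails if it takes over 56 s, if anything falls off the work surface, if the arm or the gripper's body presses on something with over 40 N, if the wrist force passes 120 N, or if a joint passes its speed limit or range.

## Working session

There is one attempt and no reset: what is moved stays moved. The work goes in short steps, Python scripts to look and compute and a tool call to move; the robot and the scene stay as the last step left them, time stands still between calls to the robot, and variables do not carry over. Pictures are saved under pics/ and viewed, about 8 in all and at most 12, crops included, and the job is handed in when it is done.

Besides the shell and the picture viewer there is one more tool, called after "Emit:" in YAML: its name, and indented under it one key for each argument. play_rows: Moves the arm, as the interface text tells. Its arguments: {"type":"object","properties":{"deltas":{"type":"array"},"squeeze":{"type":"number"}},"required":["deltas"]}

```bash
mkdir -p pics
cat > h.py <<'E'
import numpy as np, cv2
from scipy.spatial.transform import Rotation as R
from bench import r
def pose():
    o=r.get_obs(); T=np.eye(4); T[:3,:3]=R.from_rotvec(o['orientation']).as_matrix(); T[:3,3]=o['tcp_pos']; return T,o
def cam(name,T=None):
    m=r.camera_model(name); K=np.array(m['mtx'])
    if name=='wrist': return K,T@np.array(m['T_tool_cam'])
    C=np.eye(4); C[:3,:3]=cv2.Rodrigues(np.array(m['rvec'],float))[0]; C[:3,3]=np.ravel(m['tvec']); return K,np.linalg.inv(C)
def ray(K,C,uv):
    d=C[:3,:3]@np.linalg.inv(K)@np.array([uv[0],uv[1],1.]); return C[:3,3],d
def onz(K,C,uv,z):
    o,d=ray(K,C,uv); return o+d*(z-o[2])/d[2]
def cross(a,b):
    # nearest point between rays (o,d)
    A=[];B=[]
    M=np.zeros((3,3));v=np.zeros(3)
    for o,d in (a,b):
        d=d/np.linalg.norm(d);P=np.eye(3)-np.outer(d,d);M+=P;v+=P@o
    return np.linalg.solve(M,v)
def dep(K,C,uv,z):
    return C[:3,3]+z*(C[:3,:3]@np.linalg.inv(K)@np.array([uv[0],uv[1],1.]))
def proj(K,C,p):
    q=np.linalg.inv(C)[:3,:3]@(np.array(p)-C[:3,3]); q=K@q; return q[:2]/q[2]
E
python3 - <<'E'
from h import *
T,o=pose(); print(o)
for n in ('scene','top','wrist'):
    im,d=r.grab_frame(n); np.savez('f_%s.npz'%n,im=im,d=d,T=T); cv2.imwrite('pics/%s0.png'%n,im[:,:,::-1])
    K,C=cam(n,T); print(n,K.round(1).tolist(),C.round(3).tolist())
a=[cv2.imread('pics/%s0.png'%n) for n in('scene','top','wrist')]
w=cv2.resize(a[2],(400,300)); s=cv2.resize(a[0],(400,300))
print(r.grip_point_offset)
cv2.imwrite('pics/all0.png',np.hstack([s,w]))
E
```

```text
{'clock': 0.0, 'joints': array([-1.45610571,  0.47780045,  0.02230883,  1.55648865, -0.01150466,
        1.10931766, -0.08312354]), 'qvel': array([ 0.00023923,  0.00195746,  0.00088054,  0.00015612,  0.00013115,
       -0.00096309, -0.00022079]), 'tau': array([ 6.00221265e-04, -5.96427405e+01,  1.60812322e+00, -2.81198144e+01,
        1.24548524e-02,  9.06746602e-03, -5.34267713e-06]), 'tcp_pos': array([0.14900269, 0.65771348, 0.2303092 ]), 'orientation': array([-3.49189522e-01, -3.12203687e+00,  2.96006107e-03]), 'contact_force': array([ 0.2916208 , -0.24903878, -0.00680195]), 'moment': array([-0.01836418,  0.05991571, -0.01544316]), 'grip_width': 0.08534585254658077}
scene [[378.1, 0.0, 255.0], [0.0, 378.1, 183.8], [0.0, 0.0, 1.0]] [[-0.204, 0.745, -0.635, 1.165], [0.979, 0.149, -0.139, 0.036], [-0.009, -0.65, -0.76, 0.785], [0.0, 0.0, 0.0, 1.0]]
top [[416.8, 0.0, 255.5], [0.0, 416.8, 193.1], [0.0, 0.0, 1.0]] [[0.038, -0.979, 0.199, 0.348], [-0.999, -0.037, 0.01, -0.068], [-0.002, -0.199, -0.98, 1.149], [0.0, 0.0, 0.0, 1.0]]
wrist [[266.8, 0.0, 256.8], [0.0, 266.8, 197.9], [0.0, 0.0, 1.0]] [[0.221, 0.926, 0.307, 0.071], [0.975, -0.209, -0.071, 0.676], [-0.002, 0.315, -0.949, 0.373], [0.0, 0.0, 0.0, 1.0]]
0.0187
```

View pics/top0.png

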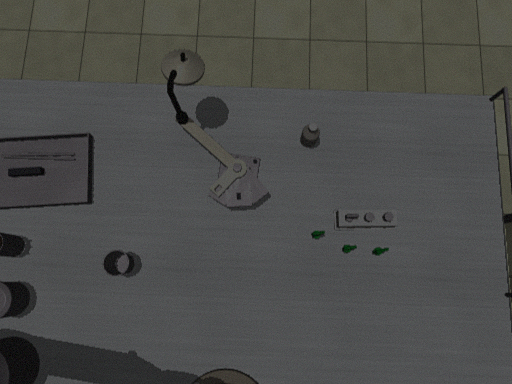

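View pics/all0.png

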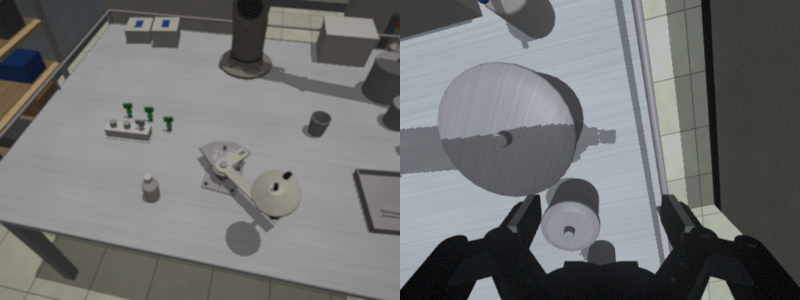

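The top view shows the mount with its pivot near (239,168), the white ear down-left with a slot near (220,189), and a dark spot on the fan near (239,196). The stand is near (366,219). Its left head (351,216) looks winged, and (369,217) and (388,217) are round knobs. Three green look-alikes stand at (318,234), (348,248) and (380,251), loose on the table. I'll enlarge to confirm.

Run:
```python
from h import *
f=np.load('f_top.npz');im=f['im'][:,:,::-1]
a=cv2.resize(im[140:220,200:280],(480,480),interpolation=cv2.INTER_CUBIC)
b=cv2.resize(im[195:265,305:405],(480//1,336),interpolation=cv2.INTER_CUBIC); 
c=np.zeros((480,800,3),np.uint8); c[:,:400]=cv2.resize(im[145:217,205:265],(400,480),interpolation=cv2.INTER_CUBIC); c[:280,400:]=cv2.resize(im[195:265,305:405],(400,280),interpolation=cv2.INTER_CUBIC)
c=np.clip(c*1.6,0,255).astype(np.uint8)
cv2.imwrite('pics/crop1.png',c)
K,C=cam('top')
for n,uv,z in (('pivot',(239,168),.077),('ear',(220,189),.069),('pslot',(239,196),.06),('screwtop',(351,216),.07),('k1',(369,217),.06),('k2',(388,217),.06),('bottle',(313,128),.11),('cup',(125,262),.07)):
    print(n,onz(K,C,uv,z).round(3), dep(K,C,uv,f['d'][uv[1],uv[0]]).round(3))
```

```text
pivot [ 0.633 -0.01   0.077] [ 0.633 -0.01   0.077]
ear [0.576 0.038 0.069] [0.576 0.038 0.068]
pslot [ 0.56  -0.013  0.06 ] [ 0.562 -0.013  0.051]
screwtop [ 0.516 -0.308  0.07 ] [ 0.514 -0.305  0.086]
k1 [ 0.517 -0.358  0.06 ] [ 0.516 -0.356  0.066]
k2 [ 0.519 -0.408  0.06 ] [ 0.518 -0.407  0.062]
bottle [ 0.74  -0.202  0.11 ] [ 0.74  -0.202  0.109]
cup [0.375 0.27  0.07 ] [0.377 0.29  0.005]
```

View pics/crop1.png

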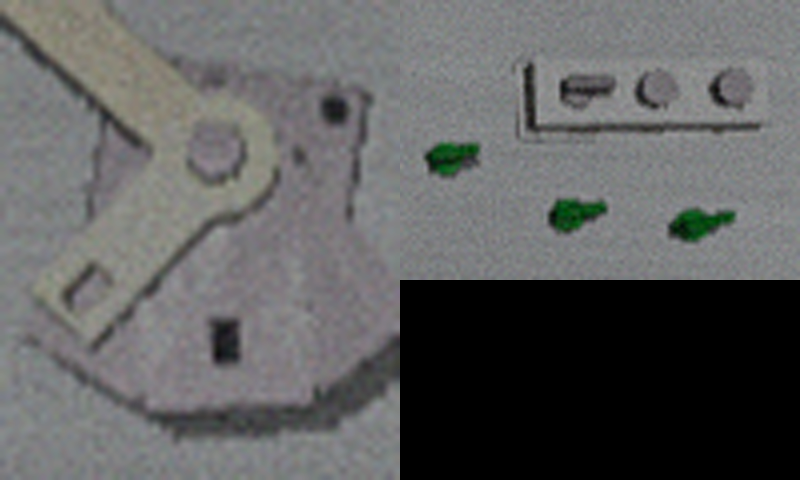

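The crop confirms it. The head at (351,216) in the stand is winged and grey and fits the description. The two beside it are round knobs, and the green ones are the look-alikes. The plate slot at about (238.7,196.1) is open to view, the ear slot is at (218,188) and the pivot at (237.3,167.5). Next I'll work out the transit.

```bash
cat >> h.py <<'E'
def tgt(p,yaw):
    "tool down, tool y along world yaw (deg)"
    a=np.radians(yaw); y=np.array([np.cos(a),np.sin(a),0]); z=np.array([0,0,-1.]); T=np.eye(4)
    T[:3,:3]=np.c_[np.cross(y,z),y,z]; T[:3,3]=p; return T
def delta(p,yaw):
    T,o=pose(); D=np.linalg.inv(T)@tgt(p,yaw); print((D[:3,3]*1e3).round(1).tolist(), R.from_matrix(D[:3,:3]).as_rotvec().round(3).tolist())
E
python3 - <<'E'
from h import *
f=np.load('f_top.npz');K,C=cam('top')
P=onz(K,C,(237.25,167.5),.077);E=onz(K,C,(218.05,188.05),.069);S=onz(K,C,(238.75,196.15),.06)
print(P,E,S); 
for a in(E,S): v=(P-a)[:2]; print(np.linalg.norm(v),np.degrees(np.arctan2(v[1],v[0])))
for uv in((183,67),(175,70),(200,75),(182,118),(175,95),(200,135),(213,145)): print(uv,dep(K,C,uv,f['d'][uv[1],uv[0]]).round(3))
# tall things
d=f['d'];vv,uu=np.mgrid[0:384:4,0:512:4]
pts=np.array([dep(K,C,(u,v),d[v,u]) for u,v in zip(uu.ravel(),vv.ravel()) if d[v,u]>0])
q=pts[pts[:,2]>.12]; q=q[np.hypot(q[:,0],q[:,1])>.2]
print(q.round(2).tolist())
for p,y in(((.149,.658,.40),77),((.36,.40,.40),40),((.5,0.05,.40),0),((.516,-.25,.30),0)): delta(p,y)
E
```

```text
[ 0.63394972 -0.00575735  0.077     ] [0.57790409 0.04294883 0.069     ] [ 0.55985894 -0.01247019  0.06      ]
0.07425230265051551 -40.99210753271082
0.07439426132213252 5.17703433002434
(183, 67) [0.809 0.116 0.283]
(175, 70) [0.802 0.134 0.281]
(200, 75) [0.803 0.08  0.26 ]
(182, 118) [0.761 0.148 0.093]
(175, 95) [ 0.869  0.193 -0.001]
(200, 135) [0.723 0.1   0.071]
(213, 145) [0.696 0.063 0.07 ]
[[0.86, 0.15, 0.26], [0.86, 0.14, 0.27], [0.85, 0.13, 0.27], [0.86, 0.12, 0.26], [0.86, 0.11, 0.26], [0.86, 0.1, 0.25], [0.84, 0.16, 0.27], [0.84, 0.15, 0.27], [0.84, 0.14, 0.28], [0.84, 0.13, 0.28], [0.83, 0.11, 0.3], [0.84, 0.11, 0.27], [0.85, 0.1, 0.26], [0.85, 0.09, 0.26], [0.83, 0.16, 0.27], [0.83, 0.15, 0.27], [0.83, 0.14, 0.28], [0.83, 0.13, 0.28], [0.83, 0.12, 0.28], [0.82, 0.11, 0.29], [0.83, 0.11, 0.28], [0.83, 0.1, 0.27], [0.84, 0.09, 0.26], [0.84, 0.08, 0.25], [0.82, 0.16, 0.27], [0.82, 0.15, 0.28], [0.82, 0.14, 0.28], [0.82, 0.13, 0.28], [0.81, 0.12, 0.29], [0.82, 0.11, 0.28], [0.82, 0.11, 0.28], [0.82, 0.1, 0.27], [0.83, 0.09, 0.27], [0.83, 0.08, 0.26], [0.81, 0.16, 0.28], [
[... 1147 characters left out ...]
0.51, 0.12], [0.15, 0.51, 0.14], [0.15, 0.5, 0.14], [0.15, 0.51, 0.12], [0.14, 0.51, 0.15], [0.14, 0.5, 0.14], [0.14, 0.5, 0.13], [0.13, 0.51, 0.15], [0.14, 0.5, 0.15], [0.13, 0.49, 0.14], [0.13, 0.49, 0.12], [0.13, 0.5, 0.15], [0.13, 0.5, 0.15], [0.13, 0.49, 0.14], [0.12, 0.49, 0.12], [0.12, 0.5, 0.15], [0.12, 0.5, 0.15], [0.12, 0.49, 0.14], [0.11, 0.49, 0.13], [0.11, 0.5, 0.15], [0.11, 0.49, 0.15], [0.11, 0.49, 0.14], [0.1, 0.49, 0.12], [0.1, 0.5, 0.15], [0.1, 0.49, 0.15], [0.1, 0.48, 0.14], [0.1, 0.49, 0.12]]
[0.1, -0.1, -169.4] [-0.001, 0.0, 0.004]
[-262.7, -205.1, -169.1] [-0.001, 0.001, 0.65]
[-476.6, -515.6, -168.7] [-0.001, 0.001, 1.348]
[-558.4, -804.5, -68.2] [-0.001, 0.001, 1.348]
```

Emit:
play_rows:
  deltas:
    - [85,[0,0,-60],[0,0,0]]
    - [85,[0,0,-110],[0,0,0.1]]
    - [85,[-45,-35,-130],[0,0,0.25]]
    - [85,[-90,-70,-130],[0,0,0.4]]
    - [85,[-140,-105,-130],[0,0,0.5]]
    - [85,[-185,-140,-130],[0,0,0.6]]
    - [85,[-230,-175,-130],[0,0,0.65]]
    - [85,[-263,-205,-130],[0,0,0.65]]

```text
clock: 1.15
tcp_pos: [0.3619, 0.3976, 0.3608]
orientation: [1.331, 2.845, -0.002]
contact_force: [0.4, 0.2, -0.3]
grip_width: 0.0852
```

Run:
```python
from h import *
print(pose()[1]['joints'].round(2)); delta((.5,.05,.36),0); delta((.516,-.22,.25),0)
```

```text
[-1.19  0.15  0.28  1.72 -0.04  1.28 -0.21]
[-355.4, -116.6, 1.4] [-0.001, 0.002, 0.695]
[-572.8, -277.2, 111.8] [-0.001, 0.002, 0.695]
```

Emit:
play_rows:
  deltas:
    - [85,[-55,-18,0],[0,0,0.15]]
    - [85,[-110,-36,0],[0,0,0.3]]
    - [85,[-165,-55,0],[0,0,0.45]]
    - [85,[-220,-73,0],[0,0,0.6]]
    - [85,[-275,-92,0],[0,0,0.695]]
    - [85,[-330,-110,0],[0,0,0.695]]
    - [85,[-382,-137,20],[0,0,0.695]]
    - [85,[-430,-170,40],[0,0,0.695]]

```text
clock: 2.15
tcp_pos: [0.5072, -0.0433, 0.3212]
orientation: [2.219, 2.221, -0.001]
contact_force: [0.5, 0.5, 0.2]
grip_width: 0.0848
```

Run:
```python
from h import *
print(pose()[1]['joints'].round(2)); delta((.516,-.26,.20),0)
```

```text
[-0.68  0.13  0.72  1.87 -0.09  1.18  0.07]
[-216.6, 8.5, 121.5] [0.001, 0.002, 0.001]
```

Emit:
play_rows:
  deltas:
    - [60,[-50,2,20],[0,0,0]]
    - [60,[-100,4,50],[0,0,0]]
    - [60,[-150,6,80],[0,0,0]]
    - [60,[-200,8,105],[0,0,0]]
    - [60,[-217,9,120],[0,0,0]]
    - [60,[-217,9,120],[0,0,0]]

```text
clock: 2.9
tcp_pos: [0.5151, -0.2617, 0.2003]
orientation: [-2.224, -2.219, 0.004]
contact_force: [0.1, 0.2, 0.4]
grip_width: 0.0601
```

Run:
```python
from h import *
T,o=pose(); print(o['joints'].round(2)); im,d=r.grab_frame('wrist'); np.savez('w1.npz',im=im,d=d,T=T); cv2.imwrite('pics/w1.png',im[:,:,::-1])
delta((.516,-.26,.20),0)
```

```text
[-0.21  0.43  0.75  1.86 -0.34  0.99  0.69]
[0.5, 0.0, 1.1] [-0.0, 0.001, -0.0]
```

View pics/w1.png

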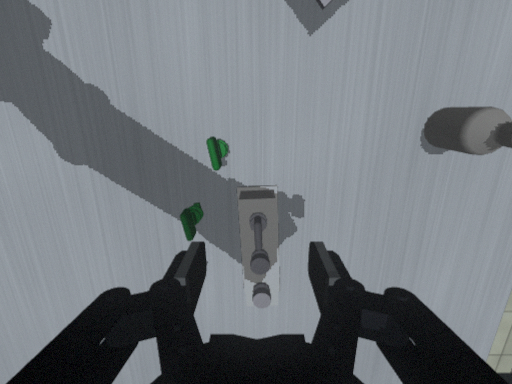

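The wrist view shows the wing screw at about (258,220–250) in the front of the stand, with the knobs behind at (261,262) and (261,295). Green look-alikes stand at (218,152) and (191,220). I'll measure the wing in this view and in a second one from a shifted place.

```bash
cat > wing.py <<'E'
from h import *
def wing(im,d,T,box):
    K,C=cam('wrist',T); u0,v0,u1,v1=box
    vv,uu=np.mgrid[v0:v1,u0:u1]; vv=vv.ravel();uu=uu.ravel()
    z=d[vv,uu]; P=(C[:3,3]+(z[:,None]*(np.c_[uu,vv,np.ones(len(uu))]@np.linalg.inv(K).T@C[:3,:3].T)))
    return np.c_[uu,vv],P
E
python3 - <<'E'
from wing import *
f=np.load('w1.npz'); uv,P=wing(f['im'],f['d'],f['T'],(236,185,284,310))
for lo,hi in((.03,.045),(.045,.06),(.06,.08),(.08,.095)):
    m=(P[:,2]>lo)&(P[:,2]<hi); print(lo,m.sum(),P[m].min(0).round(4),P[m].max(0).round(4),P[m].mean(0).round(4))
m=(P[:,2]>.078); print(P[m][:,2].max()); c=uv[m]; print(c.min(0),c.max(0))
a=f['im'][200:272,236:284]; cv2.imwrite('pics/w1c.png',cv2.resize(a[:,:,::-1],(480,720//1*1)[:2] if 0 else (400,600),interpolation=cv2.INTER_CUBIC))
E
```

```text
0.03 2725 [ 0.4943 -0.4378  0.03  ] [ 0.5435 -0.2804  0.045 ] [ 0.5185 -0.3449  0.0398]
0.045 254 [ 0.5075 -0.4092  0.045 ] [ 0.5329 -0.3008  0.06  ] [ 0.5191 -0.3514  0.0538]
0.06 581 [ 0.5077 -0.4205  0.0601] [ 0.5325 -0.2924  0.0795] [ 0.5198 -0.3761  0.0641]
0.08 209 [ 0.513  -0.3252  0.0807] [ 0.5206 -0.2926  0.0877] [ 0.5168 -0.3078  0.0853]
0.34265317214465885
[237 192] [277 308]
```

View pics/w1c.png

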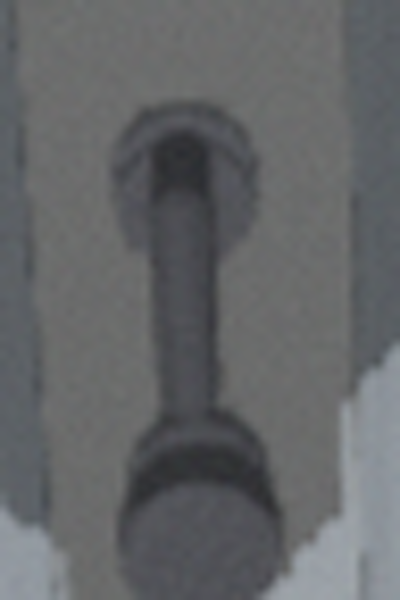

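Emit:
play_rows:
  deltas:
    - [60,[-25,0,20],[0,0,0]]
    - [60,[-45,0,40],[0,0,0]]
    - [60,[-45,0,40],[0,0,0]]
    - [60,[-45,0,40],[0,0,0]]

```text
clock: 3.45
tcp_pos: [0.517, -0.3041, 0.1621]
orientation: [2.219, 2.222, 0.0]
contact_force: [0.2, 0.2, 1.0]
grip_width: 0.0601
```

The crop shows the bare steel wing head running along the stand, with flange and washer below it and knob1 behind. Now the second view.

Run:
```python
from wing import *
T,o=pose(); im,d=r.grab_frame('wrist'); np.savez('w2.npz',im=im,d=d,T=T)
S=[]
for f in (np.load('w1.npz'),dict(im=im,d=d,T=T)):
    uv,P=wing(f['im'],f['d'],f['T'],(190,60,330,384))
    m=(P[:,2]>.083)&(P[:,2]<.093)&(abs(P[:,1]+.308)<.03)&(abs(P[:,0]-.517)<.02); q=P[m]
    c=uv[m]; rc=cv2.minAreaRect(c.astype(np.float32)); print(m.sum(),rc,np.median(q[:,2]))
    r2=cv2.minAreaRect((q[:,:2]*1e3).astype(np.float32)); print('world',r2)
    K,C=cam('wrist',f['T']); S.append(ray(K,C,rc[0])); 
    vx,vy,x0,y0=cv2.fitLine((q[:,:2]*1e3).astype(np.float32),cv2.DIST_L2,0,.01,.01).ravel(); print('yaw',np.degrees(np.arctan2(vy,vx)),x0,y0)
p=cross(*S); print('two-view wing top',p)
delta((p[0],p[1],.12),0); print(o['joints'].round(2))
```

```text
190 ((257.5, 235.5), (27.0, 7.0), 90.0) 0.08567101107193478
world ((516.7698364257812, -309.1504821777344), (7.536462306976318, 32.11151123046875), 0.16384221613407135)
yaw -87.367256 516.8569 -308.47772
287 ((255.23867797851562, 211.512451171875), (35.10308074951172, 8.704422950744629), 87.27368927001953) 0.0856374287172865
world ((516.8872680664062, -309.33282470703125), (7.726949691772461, 33.499603271484375), 2.841264247894287)
yaw -87.49385 516.9578 -308.81454
two-view wing top [ 0.51683541 -0.30841972  0.08566724]
[-4.3, -0.3, 42.2] [0.001, 0.001, 0.002]
[-0.09  0.51  0.71  1.84 -0.41  0.93  0.8 ]
```

Run:
```python
from h import *
delta((.5169,-.309,.059),2.6)
```

```text
[-4.8, -0.3, 103.2] [0.001, 0.001, -0.044]
```

Emit:
play_rows:
  deltas:
    - [50,[-5,0,35],[0,0,-0.044]]
    - [50,[-5,0,70],[0,0,-0.044]]
    - [50,[-5,0,92],[0,0,-0.044]]
    - [45,[-5,0,103],[0,0,-0.044]]
    - [45,[-5,0,103],[0,0,-0.044]]

```text
clock: 4.12
tcp_pos: [0.5176, -0.3086, 0.0594]
orientation: [2.168, 2.272, 0.001]
contact_force: [-0.7, 0.5, -0.2]
grip_width: 0.0457
```

Emit:
play_rows:
  deltas:
    - [4,[0,0,0],[0,0,0]]
    - [4,[0,0,0],[0,0,0]]
    - [4,[0,0,0],[0,0,0]]
    - [4,[0,0,0],[0,0,0]]
    - [4,[0,0,0],[0,0,0]]
    - [4,[0,0,0],[0,0,0]]
    - [4,[0,0,0],[0,0,0]]
    - [4,[0,0,0],[0,0,0]]
  squeeze: 50

```text
clock: 5.12
tcp_pos: [0.5175, -0.3088, 0.0595]
orientation: [2.168, 2.272, 0.0]
contact_force: [-2.2, -0.7, 1.5]
grip_width: 0.0074
```

Emit:
play_rows:
  deltas:
    - [4,[0,0,-15],[0,0,0]]
    - [4,[0,0,-40],[0,0,0]]
    - [4,[0,0,-75],[0,0,0]]
    - [4,[0,0,-110],[0,0,0]]
    - [4,[0,0,-110],[0,0,0]]
    - [4,[0,0,-110],[0,0,0]]

```text
clock: 5.88
tcp_pos: [0.5174, -0.3081, 0.1694]
orientation: [2.168, 2.272, 0.001]
contact_force: [0.4, 0.3, -0.8]
grip_width: 0.0069
```

Run:
```python
from h import *
T,o=pose(); print(o['grip_width'],o['joints'].round(2)); im,d=r.grab_frame('wrist'); np.savez('w3.npz',im=im,d=d,T=T)
K,C=cam('wrist',T); a=im[:,:,::-1].copy(); 
for z in (.0082,-.0267,-.035+.0082): pass
i3,d3=r.grab_frame('scene'); i3=np.ascontiguousarray(i3[:,:,::-1]); 
K,C=cam('scene'); u,v=proj(K,C,T[:3,3]).astype(int); c=i3[v-60:v+40,u-50:u+50]
cv2.imwrite('pics/w3.png',np.hstack([a[:, 56:456],cv2.resize(c,(384,384))]))
# ear: near approach pose, 45 mm outward
delta((.578,.043,.17),52-3)
```

```text
0.006880259651106812 [-0.09  0.5   0.71  1.83 -0.4   0.95  0.84]
[347.7, 77.5, -1.4] [-0.0, -0.0, -0.808]
```

View pics/w3.png

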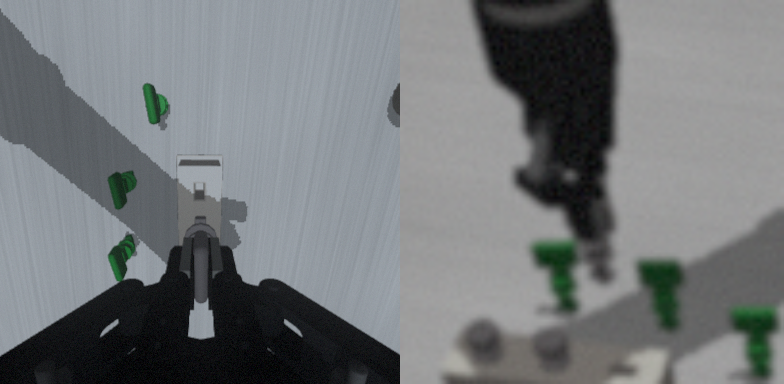

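The screw is held upright, and both knobs and the greens are undisturbed. Now I'll go over the ear.

Emit:
play_rows:
  deltas:
    - [4,[40,9,-10],[0,0,-0.1]]
    - [4,[95,22,-20],[0,0,-0.25]]
    - [4,[150,35,-20],[0,0,-0.4]]
    - [4,[205,47,-20],[0,0,-0.55]]
    - [4,[260,59,-20],[0,0,-0.7]]
    - [4,[315,70,-20],[0,0,-0.808]]
    - [4,[348,77,-20],[0,0,-0.808]]
    - [4,[348,77,-20],[0,0,-0.808]]

```text
clock: 6.98
tcp_pos: [0.5771, 0.0473, 0.1872]
orientation: [-1.091, -2.943, -0.0]
contact_force: [0.3, -0.7, -0.7]
grip_width: 0.0069
```

Run:
```python
from h import *
T,o=pose(); print(o['grip_width'],o['joints'].round(2),T[:3,3],o['contact_force']); im,d=r.grab_frame('wrist'); np.savez('w4.npz',im=im,d=d,T=T)
it,dt=r.grab_frame('top'); np.savez('t4.npz',im=it,d=dt)
K,C=cam('wrist',T); print('pred ear px',proj(K,C,(.578,.043,.069)),'plate slot',proj(K,C,(.5599,-.0125,.06)))
a=im[60:300,126:386,::-1]; cv2.imwrite('pics/w4.png',cv2.resize(a,(650,600),interpolation=cv2.INTER_CUBIC))
```

```text
0.006865881489917215 [-0.56  0.39  0.48  1.86 -0.22  0.94  0.88] [0.5770896  0.04730378 0.18721886] [ 0.332439   -0.66530806 -0.66663505]
pred ear px [253.43650473 195.45290644] plate slot [203.93277842 212.62911855]
```

View pics/w4.png

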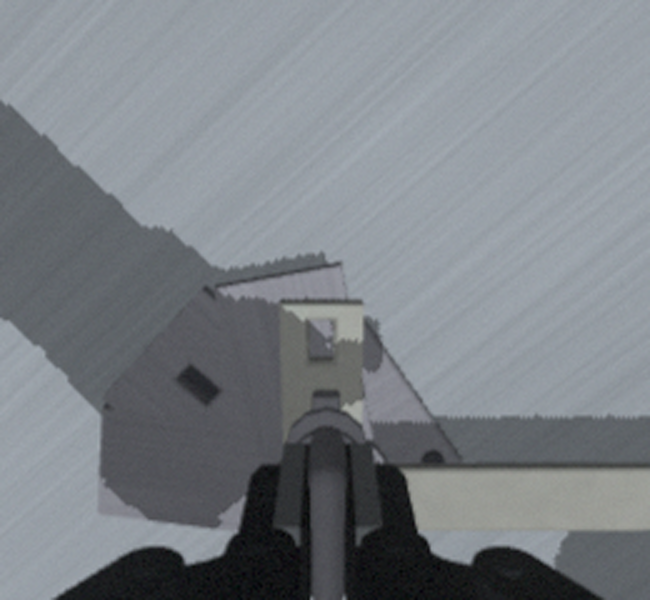

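The view shows the ear slot at full-image pixel (254.4,195.6) with the ear edges vertical, so yaw is about right. The plate slot is at (205.2,213.6) and the held screw's lug tip is near (256,218). I'll turn these into positions.

Run:
```python
from h import *
f=np.load('w4.npz');T=f['T'];K,C=cam('wrist',T)
E=onz(K,C,(254.4,195.6),.069);S=onz(K,C,(205.2,213.6),.06);print('ear',E,'slot',S)
u,v=254,180; print('ear top z by depth',[dep(K,C,(u,v),f['d'][v,u])[2].round(4) for u,v in((245,190),(265,190),(247,180))])
P=np.array([.63395,-.00576])
for a in(E,S): w=P-a[:2]; print(np.linalg.norm(w),np.degrees(np.arctan2(w[1],w[0])))
I=np.linalg.inv(T)
print('ear in tool mm',(I@np.r_[E,1])[:3]*1e3)
for t in((0,0,.0438),(0.008,0,.0388),(0,0,.0088),(.010,0,.0058),(-.01,0,.0058)): print(t,(proj(K,C,(T@np.r_[t,1])[:3])-[126,60])*2.5)
# ear edges direction
e1=onz(K,C,(126+282/2.5,60+305/2.5),.069);e2=onz(K,C,(126+282/2.5,60+430/2.5),.069);w=(e2-e1);print('edge yaw',np.degrees(np.arctan2(w[1],w[0])))
e1=onz(K,C,(126+362/2.5,60+305/2.5),.069);print('ear mid',onz(K,C,(126+322/2.5,60+300/2.5),.069), 'width',np.linalg.norm(e1-onz(K,C,(126+282/2.5,60+305/2.5),.069)))
```

```text
ear [0.57876395 0.04364662 0.069     ] slot [ 0.56160841 -0.0122452   0.06      ]
ear top z by depth [np.float64(0.0695), np.float64(0.0691), np.float64(0.0646)]
0.07407100314714711 -41.83725071457026
0.07263170246660144 5.122698187624459
ear in tool mm [ -3.9646312   -1.5723531  118.21035055]
(0, 0, 0.0438) [324.12388437 401.88435341]
(0.008, 0, 0.0388) [324.02887225 383.39550526]
(0, 0, 0.0088) [323.59288128 456.67737707]
(0.01, 0, 0.0058) [323.48237175 425.77273988]
(-0.01, 0, 0.0058) [323.59052361 497.65322486]
edge yaw -41.86574543234623
ear mid [0.56654674 0.05473192 0.069     ] width 0.0323041339675244
```

Run:
```python
from h import *
f=np.load('w4.npz');T=f['T'];K,C=cam('wrist',T);d=f['d'];M=np.linalg.inv(T)@C
vv,uu=np.mgrid[205:262,225:290];vv=vv.ravel();uu=uu.ravel();z=d[vv,uu]
P=z[:,None]*(np.c_[uu,vv,np.ones(len(uu))]@np.linalg.inv(K).T);P=(P@M[:3,:3].T+M[:3,3])*1e3
for n,lo,hi in(('lug',30,46),('washer',14,24),('flange',3,12),('wing',-40,-25)):
    m=(P[:,2]>lo)&(P[:,2]<hi)&(abs(P[:,1])<(14 if lo>0 else 7))&(P[:,0]>-25)&(P[:,0]<30);q=P[m]
    if m.sum(): print(n,m.sum(),'px',uu[m].min(),uu[m].max(),vv[m].min(),vv[m].max(),'tool min',q.min(0).round(1),'max',q.max(0).round(1),'med',np.median(q,0).round(1))
for v in range(214,232): 
    row=[(u,*P[(vv==v)&(uu==u)][0].round(1).tolist()) for u in (250,256)]; print(v,row)
m=(P[:,2]>30)&(P[:,2]<46); print([ (v,uu[m&(vv==v)].min(),uu[m&(vv==v)].max()) for v in range(214,232) if (m&(vv==v)).any()])
```

```text
lug 78 px 251 261 216 223 tool min [ 2.5 -3.4 32.6] max [ 6.8  3.9 38.5] med [ 5.5  0.3 34.6]
washer 254 px 240 271 222 236 tool min [ -0.6 -10.4  15.8] max [ 9.5 10.3 20.6] med [ 5.1  0.3 18.1]
flange 34 px 245 268 232 236 tool min [ 4.1 -6.5  6.1] max [ 7.7  7.9 10.1] med [ 6.4 -3.   7.7]
wing 183 px 241 269 249 261 tool min [  7.6  -6.9 -30.5] max [ 14.4   6.9 -25. ] med [ 10.5   0.5 -25.9]
214 [(250, -24.4, -6.3, 118.6), (256, -23.9, 0.1, 117.2)]
215 [(250, -25.7, -6.3, 118.8), (256, -25.2, 0.1, 117.8)]
216 [(250, -26.6, -6.3, 118.3), (256, 6.3, 0.3, 38.0)]
217 [(250, -27.7, -6.3, 118.4), (256, 6.6, 0.3, 35.3)]
218 [(250, -28.5, -6.3, 117.4), (256, 6.5, 0.3, 33.7)]
219 [(250, -29.6, -6.3, 117.4), (256, 6.1, 0.3, 32.6)]
220 [(250, -31.4, -6.3, 119.0), (256, 4.6, 0.3, 34.5)]
221 [(250, -32.6, -6.3, 119.1), (256, 3.8, 0.3, 34.6)]
222 [(250, -33.6, -6.3, 118.8), (256, 9.2, 0.3, 20.2)]
223 [(250, -34.6, -6.3, 118.3), (256, 9.5, 0.3, 18.0)]
224 [(250, 8.2, -3.6, 19.4), (256, 8.2, 0.3, 19.3)]
225 [(250, 8.1, -3.6, 17.9), (256, 7.9, 0.3, 18.3)]
226 [(250, 7.4, -3.6, 18.0), (256, 7.2, 0.3, 18.3)]
227 [(250, 6.6, -3.6, 18.1), (256, 6.8, 0.3, 17.7)]
228 [(250, 6.1, -3.6, 17.6), (256, 5.7, 0.3, 18.5)]
229 [(250, 5.7, -3.6, 16.9), (256, 4.9, 0.3, 18.5)]
230 [(250, 4.4, -3.6, 18.0), (256, 4.4, 0.3, 18.2)]
231 [(250, 3.9, -3.6, 17.7), (256, 15.1, 0.4, -5.8)]
[(216, np.int64(251), np.int64(261)), (217, np.int64(251), np.int64(261)), (218, np.int64(251), np.int64(261)), (219, np.int64(251), np.int64(261)), (220, np.int64(251), np.int64(261)), (221, np.int64(251), np.int64(261)), (222, np.int64(251), np.int64(261)), (223, np.int64(251), np.int64(261))]
```

Emit:
play_rows:
  deltas:
    - [4,[-2.5,-1.9,25],[0,0,0.02]]
    - [4,[-2.5,-1.9,50],[0,0,0.02]]
    - [4,[-2.5,-1.9,68],[0,0,0.02]]
    - [4,[-2.5,-1.9,68],[0,0,0.02]]
    - [4,[-2.5,-1.9,68],[0,0,0.02]]

```text
clock: 7.7
tcp_pos: [0.5779, 0.0392, 0.1203]
orientation: [-1.131, -2.93, 0.002]
contact_force: [-0.1, 0.6, 0.1]
grip_width: 0.0072
```

Run:
```python
from h import *
T,o=pose(); print(T[:3,3],o['contact_force']); im,d=r.grab_frame('wrist'); np.savez('w5.npz',im=im,d=d,T=T)
K,C=cam('wrist',T); print('ear px',proj(K,C,(.5788,.0436,.069)),[proj(K,C,(T@np.r_[t,1])[:3]) for t in((-.0015,.0003,.0434),)])
a=im[160:280,190:320,::-1]; cv2.imwrite('pics/w5.png',cv2.resize(a,(650,600),interpolation=cv2.INTER_CUBIC))
```

```text
[0.57791736 0.03922586 0.12032267] [-0.0575213   0.60218443  0.08032375]
ear px [260.66270948 214.29004936] [array([256.023851  , 222.81160961])]
```

View pics/w5.png

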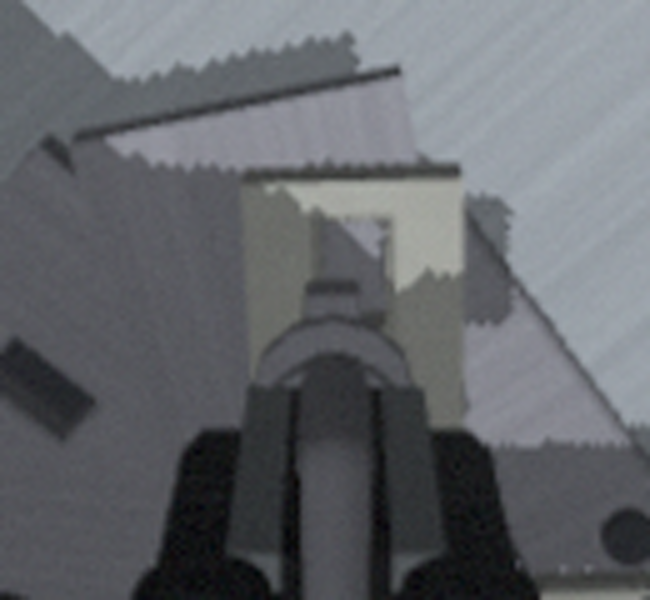

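The lug at (256,218) sits about 4 px left of the slot centre at column 260.5, because the arm was still settling when the last call began. I'll correct from a fresh pose.

Run:
```python
from h import *
T,o=pose(); print(T[:3,3],o['qvel'].round(3)); K,C=cam('wrist',np.load('w5.npz')['T'])
# slot far(outer) edge row 215->203, inner edge hidden; cols 315..390
for z in(.069,): 
    e=onz(K,C,(260.5,160+216/5),z); tip=onz(K,C,(190+352/5,160+172/5),z); print('outer edge',e,'ear end',tip)
I=np.linalg.inv(T); 
for p in ([.5788,.0436,.069],e,tip): print((I@np.r_[p,1])[:3]*1e3)
```

```text
[0.57810884 0.03945884 0.12055552] [-0.005 -0.006 -0.002 -0.002 -0.003 -0.004 -0.001]
outer edge [0.57188093 0.04964398 0.069     ] ear end [0.56654046 0.05433846 0.069     ]
[ 2.26246139  3.57609346 51.55279857]
[11.44806375  3.40901783 51.55400666]
[18.55772721  3.30188028 51.55492312]
```

Emit:
play_rows:
  deltas:
    - [4,[4,3.2,0],[0,0,0]]
    - [4,[4,3.2,2],[0,0,0]]
    - [4,[4,3.2,4],[0,0,0]]
    - [4,[4,3.2,4],[0,0,0]]
    - [4,[4,3.2,4],[0,0,0]]

```text
clock: 8.38
tcp_pos: [0.5773, 0.0444, 0.1165]
orientation: [-1.131, -2.931, 0.001]
contact_force: [-0.4, -0.1, -1.0]
grip_width: 0.0069
```

Run:
```python
from h import *
T,o=pose(); print(T[:3,3],o['contact_force'],o['qvel'].round(3)); 
I=np.linalg.inv(T); print((I@np.r_[.5786,.0438,.069,1])[:3]*1e3)
```

```text
[0.57729293 0.04437024 0.11653502] [-0.36619282 -0.13083314 -0.97891145] [-0.     0.    -0.001 -0.001 -0.     0.002  0.   ]
[-1.35404191  0.50010283 47.53449884]
```

Aligned to (-1.4, 0.5) against the screw's (-1.5, 0.3). Descending slowly, watching the force.

Emit:
play_rows:
  deltas:
    - [4,[0,0,2],[0,0,0]]
    - [4,[0,0,4],[0,0,0]]
    - [4,[0,0,6],[0,0,0]]
    - [4,[0,0,8],[0,0,0]]
    - [4,[0,0,8],[0,0,0]]

```text
clock: 9.0
tcp_pos: [0.5771, 0.0444, 0.1083]
orientation: [-1.13, -2.93, 0.002]
contact_force: [-1.1, -0.2, -0.6]
grip_width: 0.0072
```

Emit:
play_rows:
  deltas:
    - [4,[0,0,1],[0,0,0]]
    - [4,[0,0,2],[0,0,0]]
    - [4,[0,0,3],[0,0,0]]
    - [4,[0,0,3],[0,0,0]]

```text
clock: 9.5
tcp_pos: [0.5771, 0.0444, 0.1052]
orientation: [-1.13, -2.93, 0.002]
contact_force: [-0.5, -0.1, -0.3]
grip_width: 0.0072
```

```bash
cat >> h.py <<'E'
PV=np.array([.6342,-.0060])
def swing(ths,dz=0,rad=0):
    T,o=pose(); I=np.linalg.inv(T)
    for t in ths:
        Rz=R.from_euler('z',t,degrees=True).as_matrix(); G=np.eye(4); G[:3,:3]=Rz@T[:3,:3]
        p=T[:3,3]-np.r_[PV,0]; G[:3,3]=np.r_[PV,0]+Rz@p; G[2,3]-=dz
        D=I@G; print(t,(D[:3,3]*1e3).round(1).tolist(),R.from_matrix(D[:3,:3]).as_rotvec().round(3).tolist())
def bearing():
    T,o=pose(); s=(T@np.r_[-.0015,.0003,.0086,1])[:3]; w=PV-s[:2]; y=T[:3,0]; print('screw',s.round(4),'bearing',np.degrees(np.arctan2(w[1],w[0])).round(2),'rad',np.linalg.norm(w).round(4),'wing yaw',np.degrees(np.arctan2(-y[1],-y[0])).round(2),'F',o['contact_force'].round(1),'M',o['moment'].round(2),'tilt',T[:3,2].round(3),'w',o['grip_width'])
E
python3 -c "
from h import *
bearing(); swing([2,5,9,13,17,21,25,29])"
```

```text
screw [0.5784 0.0436 0.0966] bearing -41.6 rad 0.0747 wing yaw -42.19 F [-0.5 -0.1 -0.3] M [ 0.05 -0.02  0.  ] tilt [-0.001 -0.001 -1.   ] w 0.007237225200152015
2 [-0.1, -2.7, 0.0] [0.0, -0.0, -0.035]
5 [-0.4, -6.6, 0.0] [0.0, -0.0, -0.087]
9 [-1.1, -11.9, 0.0] [0.0, -0.0, -0.157]
13 [-2.2, -17.1, 0.0] [0.0, -0.0, -0.227]
17 [-3.6, -22.2, 0.0] [0.0, -0.0, -0.297]
21 [-5.4, -27.2, 0.0] [0.0, -0.001, -0.367]
25 [-7.6, -32.1, 0.0] [0.0, -0.001, -0.436]
29 [-10.1, -36.8, 0.0] [0.0, -0.001, -0.506]
```

Emit:
play_rows:
  deltas:
    - [4,[-0.1,-2.7,0],[0,0,-0.035]]
    - [4,[-0.4,-6.6,0],[0,0,-0.087]]
    - [4,[-1.1,-11.9,0],[0,0,-0.157]]
    - [4,[-2.2,-17.1,0],[0,0,-0.227]]
    - [4,[-3.6,-22.2,0],[0,0,-0.297]]
    - [4,[-5.4,-27.2,0],[0,0,-0.367]]
    - [4,[-6.4,-29.6,0],[0,0,-0.401]]
    - [4,[-6.4,-29.6,0],[0,0,-0.401]]

```text
clock: 10.5
tcp_pos: [0.5619, 0.0177, 0.1054]
orientation: [-0.525, -3.096, 0.002]
contact_force: [0.1, 0.4, -1.0]
grip_width: 0.0071
```

Run:
```python
from h import *
bearing(); print(pose()[1]['joints'].round(2)); swing([2,5,9,13,17,19])
T,o=pose(); im,d=r.grab_frame('top'); np.savez('t6.npz',im=im,d=d); im2,d2=r.grab_frame('wrist'); np.savez('w6.npz',im=im2,d=d2,T=T)
cv2.imwrite('pics/w6.png',np.hstack([cv2.resize(im2[140:300,130:290,::-1],(400,400)),cv2.resize(im[140:230,190:280,::-1],(400,400))]))
```

```text
screw [0.5634 0.0175 0.0968] bearing -18.33 rad 0.0746 wing yaw -19.25 F [ 0.1  0.4 -1. ] M [ 0.1  -0.05 -0.01] tilt [-0.001 -0.001 -1.   ] w 0.007073192633955684
[-0.41  0.47  0.34  1.95 -0.22  0.76  1.29]
2 [-0.1, -2.7, 0.0] [0.0, -0.0, -0.035]
5 [-0.4, -6.6, 0.0] [0.0, -0.0, -0.087]
9 [-1.2, -11.9, 0.0] [0.0, -0.0, -0.157]
13 [-2.3, -17.1, 0.0] [0.0, -0.0, -0.227]
17 [-3.8, -22.2, 0.0] [0.0, -0.0, -0.297]
19 [-4.6, -24.7, 0.0] [0.0, -0.0, -0.332]
```

View pics/w6.png

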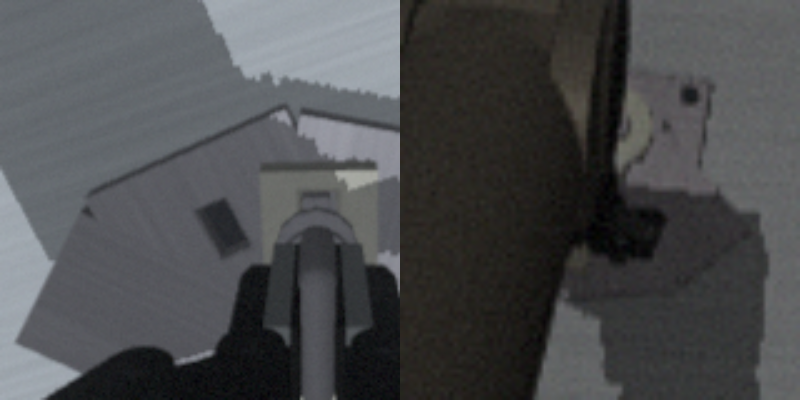

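The ear follows the screw; it is centred around the screw, and the plate slot shows at wrist pixel (218.8,231.6). I'll use this closer view to refine the slot's bearing.

Run:
```python
from h import *
f=np.load('w6.npz');T=f['T'];K,C=cam('wrist',T)
s=onz(K,C,(218.8,231.6),.060);w=PV-s[:2];print(s,np.linalg.norm(w),np.degrees(np.arctan2(w[1],w[0])))
# slot long edges direction: left edge (196,210)->(221,258); right (221,199)->(248,247)
g=lambda x,y: onz(K,C,(130+.4*x,140+.4*y),.06)
for a,b in(((196,210),(221,258)),((221,199),(248,247))): d=g(*b)-g(*a); print(np.degrees(np.arctan2(d[1],d[0])))
# ear direction now: ear end (261..376, 163) -> px, side edge
e=onz(K,C,(130+.4*318.5,140+.4*165),.069); w=PV-e[:2]; print('ear end bearing',np.degrees(np.arctan2(w[1],w[0])),np.linalg.norm(w))
```

```text
[ 0.56180147 -0.01298283  0.06      ] 0.07273449231885253 5.50913058123037
3.6368455664499986
6.16376629898398
ear end bearing -18.86608083594828 0.0904474607499212
```

Emit:
play_rows:
  deltas:
    - [4,[-0.1,-2.7,0],[0,0,-0.035]]
    - [4,[-0.4,-6.6,0],[0,0,-0.087]]
    - [4,[-1.2,-11.9,0],[0,0,-0.157]]
    - [4,[-2.3,-17.1,0],[0,0,-0.227]]
    - [4,[-3.8,-22.2,0],[0,0,-0.297]]
    - [4,[-4.6,-24.7,0],[0,0,-0.332]]
    - [4,[-4.6,-24.7,0],[0,0,-0.332]]
    - [4,[-4.6,-24.7,0],[0,0,-0.332]]

```text
clock: 11.6
tcp_pos: [0.5581, -0.0076, 0.1053]
orientation: [-0.008, -3.14, 0.003]
contact_force: [1.1, -0.6, -0.7]
grip_width: 0.007
```

Run:
```python
from h import *
bearing(); print(pose()[1]['joints'].round(2)); swing([1,2,3,4,5,6,7])
T,o=pose(); im,d=r.grab_frame('wrist'); np.savez('w7.npz',im=im,d=d,T=T)
```

```text
screw [ 0.5596 -0.0073  0.0967] bearing 1.0 rad 0.0747 wing yaw -0.29 F [ 1.1 -0.6 -0.7] M [-0.09 -0.23  0.05] tilt [-0.001 -0.002 -1.   ] w 0.0070087842683105965
[-0.3   0.45  0.26  1.96 -0.16  0.75  1.61]
1 [-0.0, -1.3, 0.0] [0.0, -0.0, -0.017]
2 [-0.1, -2.7, 0.0] [0.0, -0.0, -0.035]
3 [-0.2, -4.0, 0.0] [0.0, -0.0, -0.052]
4 [-0.3, -5.3, 0.0] [0.0, -0.0, -0.07]
5 [-0.5, -6.6, 0.0] [0.0, -0.0, -0.087]
6 [-0.6, -7.9, 0.0] [0.0, -0.0, -0.105]
7 [-0.8, -9.3, 0.0] [0.0, -0.0, -0.122]
```

Emit:
play_rows:
  deltas:
    - [4,[-0.1,-2,0],[0,0,-0.035]]
    - [4,[-0.2,-4,0],[0,0,-0.07]]
    - [4,[-0.3,-5.6,0],[0,0,-0.092]]
    - [4,[-0.3,-5.6,0],[0,0,-0.092]]
    - [4,[-0.3,-5.6,1],[0,0,-0.092]]
    - [4,[-0.3,-5.6,2],[0,0,-0.092]]
    - [4,[-0.3,-5.6,2.5],[0,0,-0.092]]
    - [4,[-0.3,-5.6,2.5],[0,0,-0.092]]

```text
clock: 12.65
tcp_pos: [0.5584, -0.0134, 0.1028]
orientation: [0.136, -3.137, 0.003]
contact_force: [1.0, -1.2, -0.1]
grip_width: 0.0071
```

```bash
python3 -c "
from h import *
bearing(); swing([-1,-.5,.5,1,2])"
```

```text
screw [ 0.5598 -0.013   0.0942] bearing 5.36 rad 0.0747 wing yaw 4.98 F [ 1.  -1.2 -0.1] M [-0.09 -0.3   0.  ] tilt [-0.001 -0.002 -1.   ] w 0.0070987785448022615
-1 [0.0, 1.3, -0.0] [-0.0, 0.0, 0.017]
-0.5 [0.0, 0.7, -0.0] [-0.0, 0.0, 0.009]
0.5 [-0.0, -0.7, 0.0] [0.0, -0.0, -0.009]
1 [-0.0, -1.3, 0.0] [0.0, -0.0, -0.017]
2 [-0.1, -2.7, 0.0] [0.0, -0.0, -0.035]
```

No vertical force below the expected touch height, so the cone seems to be over the slot. Feeling further down.

Emit:
play_rows:
  deltas:
    - [4,[0,0,1],[0,0,0]]
    - [4,[0,0,2],[0,0,0]]
    - [4,[0,0,2],[0,0,0]]

```text
clock: 13.02
tcp_pos: [0.5583, -0.0134, 0.1006]
orientation: [0.136, -3.137, 0.003]
contact_force: [1.3, 0.2, -1.1]
grip_width: 0.0072
```

```bash
python3 -c "
from h import *
bearing()"
```

```text
screw [ 0.5598 -0.013   0.092 ] bearing 5.37 rad 0.0747 wing yaw 4.98 F [ 1.3  0.2 -1.1] M [ 0.01 -0.34 -0.02] tilt [-0.001 -0.002 -1.   ] w 0.007204770107494857
```

Emit:
play_rows:
  deltas:
    - [4,[0,0,1.5],[0,0,0]]
    - [4,[0,0,3],[0,0,0]]
    - [4,[0,0,4],[0,0,0]]
    - [4,[0,0,4],[0,0,0]]

```text
clock: 13.52
tcp_pos: [0.5584, -0.0134, 0.0965]
orientation: [0.136, -3.137, 0.003]
contact_force: [1.8, 0.2, -0.4]
grip_width: 0.0075
```

Emit:
play_rows:
  deltas:
    - [4,[0,0,2],[0,0,0]]
    - [4,[0,0,4],[0,0,0]]
    - [4,[0,0,6],[0,0,0]]
    - [4,[0,0,7.5],[0,0,0]]
    - [4,[0,0,7.5],[0,0,0]]

```text
clock: 14.15
tcp_pos: [0.5584, -0.0134, 0.089]
orientation: [0.136, -3.137, 0.003]
contact_force: [0.6, 0.2, 0.1]
grip_width: 0.0067
```

```bash
python3 -c "
from h import *
bearing(); print(pose()[1]['joints'].round(2))"
```

```text
screw [ 0.5598 -0.013   0.0804] bearing 5.37 rad 0.0747 wing yaw 4.98 F [0.6 0.2 0.1] M [ 0.04 -0.26  0.  ] tilt [-0.001 -0.002 -1.   ] w 0.006666644340041513
[-0.27  0.47  0.23  1.97 -0.15  0.72  1.71]
```

Emit:
play_rows:
  deltas:
    - [4,[0,0,1.5],[0,0,0]]
    - [4,[0,0,3],[0,0,0]]
    - [4,[0,0,4.5],[0,0,0]]
    - [4,[0,0,5.5],[0,0,0]]
    - [4,[0,0,6.3],[0,0,0]]
    - [4,[0,0,6.3],[0,0,0]]
    - [4,[0,0,6.3],[0,0,0]]
  squeeze: 80

```text
clock: 15.02
tcp_pos: [0.5584, -0.0135, 0.0831]
orientation: [0.136, -3.137, 0.003]
contact_force: [-2.8, -0.1, 7.4]
grip_width: 0.0064
```

```bash
python3 -c "
from h import *
bearing(); print(pose()[1]['joints'].round(2))
T,o=pose(); s=np.array([-1.5,.3,0])
for a in (.15,.5,.9,1.3,1.6): print(a,(s-R.from_rotvec([0,0,a]).as_matrix()@s).round(1))"
```

```text
screw [ 0.5599 -0.0131  0.0745] bearing 5.43 rad 0.0747 wing yaw 4.97 F [-2.8 -0.1  7.4] M [ 0.05  0.35 -0.01] tilt [-0.001 -0.002 -1.   ] w 0.006358561171604947
[-0.26  0.48  0.23  1.97 -0.16  0.71  1.71]
0.15 [0.  0.2 0. ]
0.5 [-0.   0.8  0. ]
0.9 [-0.3  1.3  0. ]
1.3 [-0.8  1.7  0. ]
1.6 [-1.2  1.8  0. ]
```

Pressing at 7.4 N puts the screw about 5 mm above the ear, inside the 4–6 mm window. Turning clockwise about the screw's axis.

Emit:
play_rows:
  deltas:
    - [4,[0,0.1,0],[0,0,0.06]]
    - [4,[0,0.2,0],[0,0,0.15]]
    - [4,[0,0.4,0],[0,0,0.27]]
    - [4,[0,0.6,0],[0,0,0.39]]
    - [4,[0,0.8,0],[0,0,0.5]]
    - [4,[0,0.8,0],[0,0,0.5]]

```text
clock: 15.78
tcp_pos: [0.5589, -0.0127, 0.0837]
orientation: [0.646, 3.074, -0.003]
contact_force: [0.0, 0.8, 7.0]
grip_width: 0.0065
```

```bash
python3 -c "
from h import *
bearing(); print(pose()[1]['joints'].round(2))
s=np.array([-1.5,.3,0])
for a in (.15,.3,.45,.6,.8,1,1.1): print(a,(s-R.from_rotvec([0,0,a]).as_matrix()@s).round(1))"
```

```text
screw [ 0.5604 -0.0131  0.0751] bearing 5.48 rad 0.0741 wing yaw -23.75 F [0.  0.8 7. ] M [ 0.01  0.05 -0.02] tilt [-0.    -0.002 -1.   ] w 0.006453332717890801
[-0.37  0.5   0.36  1.98 -0.25  0.71  1.3 ]
0.15 [0.  0.2 0. ]
0.3 [0.  0.5 0. ]
0.45 [-0.   0.7  0. ]
0.6 [-0.1  0.9  0. ]
0.8 [-0.2  1.2  0. ]
1 [-0.4  1.4  0. ]
1.1 [-0.6  1.5  0. ]
```

Emit:
play_rows:
  deltas:
    - [4,[0,0.2,0.3],[0,0,0.13]]
    - [4,[0,0.4,0.3],[0,0,0.26]]
    - [4,[0,0.6,0.3],[0,0,0.39]]
    - [4,[0,0.8,0.3],[0,0,0.52]]
    - [4,[-0.1,1,0.3],[0,0,0.65]]
    - [4,[-0.2,1.2,0.3],[0,0,0.78]]
    - [4,[-0.3,1.3,0.3],[0,0,0.9]]
    - [4,[-0.3,1.3,0.3],[0,0,0.9]]

```text
clock: 16.77
tcp_pos: [0.5604, -0.0118, 0.0838]
orientation: [1.92, 2.484, -0.002]
contact_force: [0.7, 0.6, 6.7]
grip_width: 0.0066
```

```bash
python3 -c "
from h import *
bearing(); print(pose()[1]['joints'].round(2))
T,o=pose(); im,d=r.grab_frame('wrist'); np.savez('w8.npz',im=im,d=d,T=T)"
```

```text
screw [ 0.5611 -0.0132  0.0752] bearing 5.59 rad 0.0735 wing yaw -75.4 F [0.7 0.6 6.7] M [-0.02  0.02 -0.04] tilt [ 0.001 -0.002 -1.   ] w 0.006568689998457419
[-0.54  0.55  0.6   1.98 -0.44  0.74  0.57]
```

Emit:
play_rows:
  deltas:
    - [4,[-0.1,0.2,0.3],[0,0,0.08]]
    - [4,[-0.1,0.2,0.3],[0,0,0.16]]
    - [4,[-0.2,0.2,0.3],[0,0,0.2]]
    - [4,[-0.2,0.2,0.3],[0,0,0.22]]
    - [4,[-0.2,0.2,0.3],[0,0,0.22]]

```text
clock: 17.45
tcp_pos: [0.561, -0.0119, 0.0839]
orientation: [2.179, 2.259, -0.0]
contact_force: [-0.9, 0.7, 7.3]
grip_width: 0.0064
```

```bash
python3 -c "
from h import *
bearing()"
```

```text
screw [ 0.5614 -0.0134  0.0754] bearing 5.79 rad 0.0732 wing yaw -87.95 F [-0.9  0.7  7.3] M [0.06 0.09 0.05] tilt [ 0.002 -0.002 -1.   ] w 0.006427073632971466
```

Turned 93° with a slight counter-moment at the end, which is the stop. Easing up to let the lug seat, then opening.

Emit:
play_rows:
  deltas:
    - [4,[0,0,-0.7],[0,0,0]]
    - [4,[0,0,-1.4],[0,0,0]]
    - [4,[0,0,-2.2],[0,0,0]]
    - [4,[0,0,-2.2],[0,0,0]]
    - [4,[0,0,-2.2],[0,0,0]]

```text
clock: 18.08
tcp_pos: [0.561, -0.0119, 0.086]
orientation: [2.179, 2.259, -0.001]
contact_force: [1.5, -0.3, 0.2]
grip_width: 0.0068
```

```bash
python3 -c "
from h import *
bearing()"
```

```text
screw [ 0.5614 -0.0134  0.0774] bearing 5.78 rad 0.0732 wing yaw -87.95 F [ 1.5 -0.3  0.2] M [ 0.04 -0.19  0.01] tilt [ 0.002 -0.002 -1.   ] w 0.006753210331055799
```

Upward force dropped from 7.3 to 0.2 N in 2.1 mm, so the lug is bearing under the plate. Releasing.

Emit:
play_rows:
  deltas:
    - [12,[0,0,0],[0,0,0]]
    - [25,[0,0,0],[0,0,0]]
    - [40,[0,0,0],[0,0,0]]
    - [40,[0,0,0],[0,0,0]]
    - [40,[0,0,0],[0,0,0]]

```text
clock: 18.7
tcp_pos: [0.561, -0.0118, 0.086]
orientation: [2.179, 2.259, -0.001]
contact_force: [0.4, 0.9, -1.2]
grip_width: 0.0404
```

Emit:
play_rows:
  deltas:
    - [40,[0,0,-15],[0,0,0]]
    - [40,[0,0,-40],[0,0,0]]
    - [40,[0,0,-75],[0,0,0]]
    - [40,[0,0,-110],[0,0,0]]
    - [40,[-25,-20,-130],[0,0,0]]
    - [40,[-50,-30,-130],[0,0,0]]
    - [40,[-50,-30,-130],[0,0,0]]
    - [40,[-50,-30,-130],[0,0,0]]

```text
clock: 19.7
tcp_pos: [0.5329, -0.0619, 0.2165]
orientation: [2.179, 2.259, 0.001]
contact_force: [0.4, 0.1, 0.2]
grip_width: 0.0399
```

Run:
```python
from h import *
T,o=pose(); print(T[:3,3],o['contact_force']); im,d=r.grab_frame('wrist'); np.savez('w9.npz',im=im,d=d,T=T)
K,C=cam('wrist',T); u,v=proj(K,C,(.5595,-.013,.08)).astype(int); print(u,v)
vv,uu=np.mgrid[0:384,0:512];z=d.ravel();P=(z[:,None]*(np.c_[uu.ravel(),vv.ravel(),np.ones(z.size)]@np.linalg.inv(K).T))@C[:3,:3].T+C[:3,3]
m=(P[:,2]>.1)&(P[:,2]<.13)&(np.hypot(P[:,0]-.5595,P[:,1]+.013)<.03)&(z>0);q=P[m]
if m.sum(): print('wing',m.sum(),np.median(q[:,2]),cv2.minAreaRect((q[:,:2]*1e3).astype(np.float32)),cv2.fitLine((q[:,:2]*1e3).astype(np.float32),cv2.DIST_L2,0,.01,.01).ravel())
s,_=r.grab_frame('scene'); t,_=r.grab_frame('top')
v0=max(v-100,0);u0=max(u-100,0)
cv2.imwrite('pics/w9.png',np.hstack([cv2.resize(im[v0:v0+200,u0:u0+200,::-1],(400,400)),cv2.resize(s[110:290,100:400][:, :, ::-1],(400,400))]))
```

```text
[ 0.53288033 -0.06191025  0.2164679 ] [0.35889173 0.13458981 0.18320519]
282 142
wing 336 0.11086151920227404 ((561.7164306640625, -12.431432723999023), (8.233258247375488, 33.32453155517578), 2.278744697570801) [ 3.7893116e-02 -9.9928182e-01  5.6102747e+02 -1.2017177e+01]
```

View pics/w9.png

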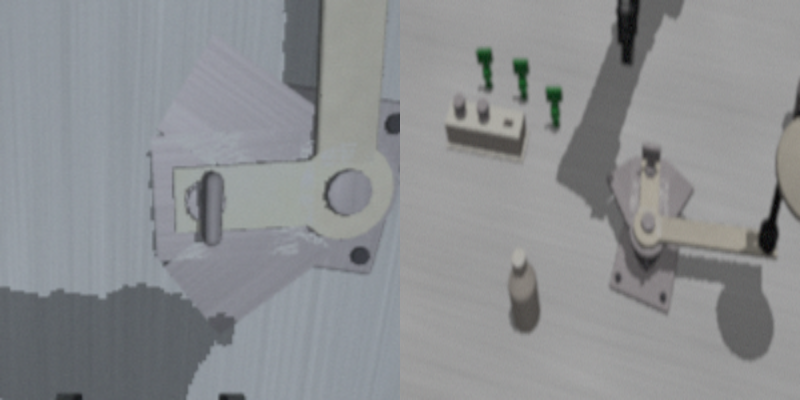

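The wing sits across the ear, its top at 0.111 m (screw about 6–7 mm above the ear) and its yaw about -87.8°, against a slot bearing of about 5.4°. Knobs, greens and bottle look as before. The robot is clear, so I'm handing in.

```bash
python3 -c "
from h import *
print(r.hand_in())"
```

```text
the job is handed in; nothing more can be done
None
```

The lamp is locked for transport and I handed the job in at about 20 s on the robot's clock; hand-in reports no verdict.

I took the wing screw from the stand and lowered it into the ear's slot. I swung the arm about 47° until that slot lay over the plate's slot (bearing about 5.3°). The screw then went down through both with vertical force staying near 1 N. I pressed it to 7.4 N, turned it 93° clockwise to the stop and let it go.

**Last checks:**
- **Lock:** easing up 2.1 mm took the force from 7.3 N to about 0, so the lug is bearing under the plate.
- **After release:** the wings lie across the slot at about 93°. The screw sits 6–7 mm above the ear, against the 7 mm expected; the depth camera read about 1 mm low earlier.
- **Other things:** the two knobs, the green look-alikes and the bottle look unmoved, and the arm is clear. The cup was outside the last view, but the arm only passed well above that area.

**One disagreement:** my estimate of where the screw sat in the grip was about 1 mm off along the wings, so its computed position drifted about 1.5 mm during the turn. The measured forces stayed small.

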